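# Shift a gear lever through its zigzag gate

### The job

Two gear-selector units stand on the bench, one with a zigzag gate and one with a straight slot. The zigzag unit must be in its last gear before its cable can be hooked up: shift its lever step by step through the zigzag gate, from the notch nearest the robot to the notch at the far end, fully home, and let go of it there. Leave the lever of the straight-slot unit where it is.

Things in the scene. Friction and masses are not known exactly. Their poses are not given: they have to be found in the camera images.
- zigzag_unit: Gear-selector unit with the zigzag gate: grey housing, foot 134 x 100 mm, 132 mm high, bolted down, steel gate plate 116 x 82 mm on top. Origin: centre of underside, on the bench. x points to the gate's far end (away from the robot within 20 degrees), y left, z up. Its lever tilts both ways about a pivot at (0, 0, 20) mm; no spring, light friction (about 1 N at the knob) holds it where left.
- zigzag_gate (a point): Centre of that gate plate (8 mm thick), at (0, 0, 128) mm in the unit. The slot is 18 mm wide, the lever rod 10 mm thick. The slot's centre line, (x, y) in mm in the unit: near notch (-36, 16), forward to (-14, 16), right to (-14, -16), forward to (14, -16), left to (14, 16), forward to the far notch (36, 16); the first and last are the rod centre's end stops.
- zigzag_knob (a point): Centre of the black ball knob (34 mm across) on the zigzag unit's lever. It lies on the rod's line, always 190 mm from the pivot, so it moves about 1.7 times as far as the rod does in the plate: 210 mm above the bench if upright, 9 to 11 mm lower in the end notches. It starts in the near notch; in the far notch it stands about x = 60, y = 26, z = 199 mm in the unit.
- straight_knob (a point): Centre of the black ball knob (34 mm across), about 200 mm above the bench, on the lever of the other selector unit, a bystander: same housing and lever, but its gate is one straight slot along the middle of the plate, and the lever stands anywhere along it. It must stay where it is. The two units may have changed places, left for right.

How it is judged:
By the outcome, as a careful person would: the job done as asked, in the order asked, and still so for the second after the job is handed in, with the robot touching nothing.
It also fails if it takes over 38 s, if anything falls off the work surface, if the arm or the gripper's body presses on something with over 40 N, if the wrist force passes 120 N, or if a joint passes its speed limit or range.

### The arm

A 6-joint arm with a two-finger parallel gripper is mounted at the origin on a cart in front of the work surface, level with it; the furniture and walls round the work are solid. World frame = base frame: x ahead of the robot, y to its left, z up, the work surface at z = 0. Lengths are in mm, angles in rad, forces in N, time in s.
With the tool pointing down it reaches from about 350 to 875 mm from the base axis. Payload 15.5 kg.
Tool frame: the origin (TCP) lies at the very end of the fingers, on their centre line; the grasp point (between the pads) lies 19 mm behind it; z points along the fingers, y is the line along which they close (so a half turn about z gives the same grasp; the last joint's range is limited). The gripper opens to 85 mm and grips with 20 to 120 N. Pads are 22 mm wide; open, the fingers measure 114 mm over their backs; the gripper's body (76 mm by 85 mm) begins 54 mm behind the grasp point. The pads swing forward as they close: fully open they stand 13 mm farther back than shut.
Start: joints at [-1.306, 0.494, 1.345, -0, 1.302, -0.096], TCP at [220.64, -584.76, 231.277] pointing down, gripper open.
Joint ranges: [-2.91, 2.91], [-0.82, 2.16], [0.22, 2.67], [-1.22, 4.37], [0.12, 2.79], [-3.08, 3.08]. Speed limits (rad/s): [1.89, 1.89, 2.57, 3.01, 3.01, 3.01].

### API

Orientations are given as a rotation vector (axis times angle).
In Python, from cell import goto, movel, set_joints, grip, hold, inverse_kinematics, get_obs, snapshot, PlanningError, job_done gives the robot as it stands. Calls block until the motion is done:
- goto(position, orientation): joint-space move of the TCP to a pose.
- movel(position, frame=None, velocity=150, guard=None): straight line of the TCP; frame=None keeps the orientation; velocity is the mean speed in mm/s. With guard (N) it stops when the force on the tool has changed by that much, and returns True; else False.
- set_joints(angles): joint-space move.
- grip(opening, effort=None): opening from 0.0 (shut) to 1.0 (fully open); effort is the grip in N (None keeps the last); returns when the fingers have stopped.
- hold(seconds).
- inverse_kinematics(position, orientation): joint angles nearest the present ones, or None.
- get_obs(): the state.
- snapshot(name): name is "scene" or "top" or "wrist"; returns a dict with "img" (480x640x3 uint8, blue, green, red), "mtx" (3x3 intrinsics, pixels), "xyz" and "attitude" of the camera in the world. Camera axes: x right, y down, z forward; pixel columns grow to the right and rows downward; lengths in mm; the calibration is good to about 2 mm. A picture is of the moment at which its call begins. There is no depth.
A pose or a line that the arm cannot do raises PlanningError and nothing moves.
- job_done(): hands the job in; it is judged then, once.
The state is a dict: "t": time; "qpos": joint angles; "qd": joint speeds; "tau": joint torques, N m; "ee_pos": TCP position; "tcp_rot": TCP orientation; "contact_force": force on the tool from outside, world axes, zero at the start; "torque": the same for the moment, N m; "opening": opening from 0.0 (shut) to 1.0 (fully open); "grip_force": force on a finger pad.
Only numpy, scipy, OpenCV 4.12 (cv2) and the standard library are available. Lean on these libraries where they do the work, as an engineer would, in place of code of your own. Each camera call takes 0.05 s, during which the arm holds its last target. There are 200 camera calls.

## Working session

There is one attempt and no reset: what is moved stays moved. The work goes in short steps, each a Python script; the robot and the scene stay as the last script left them, time stands still between calls to the robot, and variables do not carry over. Pictures are saved under pics/ and viewed, at most 10 in all, crops included, and the job is handed in when it is done.

```bash
mkdir -p pics; ls; python3 - <<'E'
from cell import *
import cv2
for n in ("scene","top"):
    s=snapshot(n); cv2.imwrite(f"pics/{n}0.png",s["img"]); print(n,s["mtx"],s["xyz"],s["attitude"])
o=get_obs();print(o["t"],o["tcp_rot"],o["ee_pos"])
E
```

```text
pics
scene [[496.78775219   0.         321.26054471]
 [  0.         496.78775219 237.94377743]
 [  0.           0.           1.        ]] [-12.9171127  447.94207787 759.61205673] [-1.0251346   2.38360547 -1.07009749]
top [[608.56878941   0.         323.20239534]
 [  0.         608.56878941 243.57134868]
 [  0.           0.           1.        ]] [ 289.75759128   21.86339975 1141.82914258] [-2.00951568  2.20056264 -0.25960212]
0.1 [-3.08954030e+00 -5.63525961e-01  1.25154724e-04] [ 220.56774247 -584.4429669   230.76762502]
```

View pics/scene0.png

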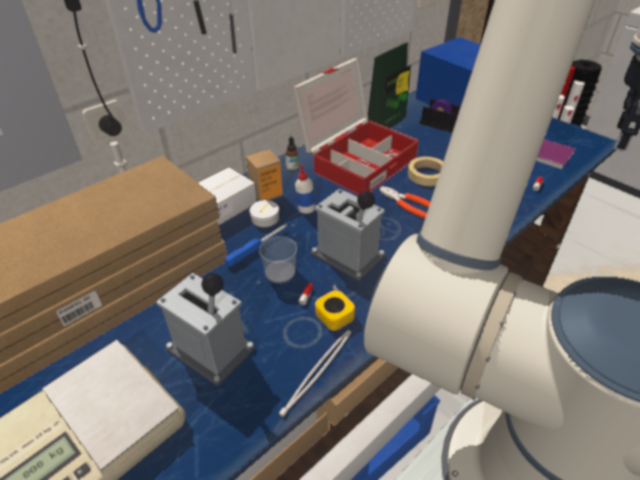

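View pics/top0.png

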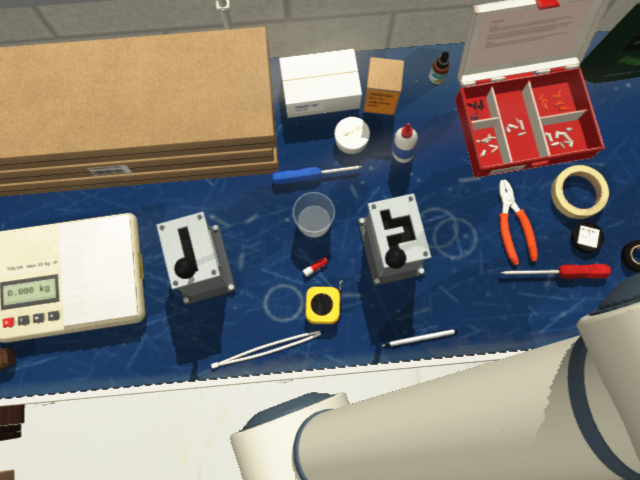

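The zigzag unit is the right-hand one, with its plate around (398,222) in the top view and its knob near (396,258). The straight unit is on the left, with its knob at (186,268). I'll enlarge the zigzag unit.

```bash
python3 - <<'E'
import cv2
a=cv2.imread("pics/top0.png")[185:295,345:445]
cv2.imwrite("pics/crop_top.png",cv2.resize(a,None,fx=5,fy=5,interpolation=cv2.INTER_CUBIC))
E
```

```text
(no output)
```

View pics/crop_top.png

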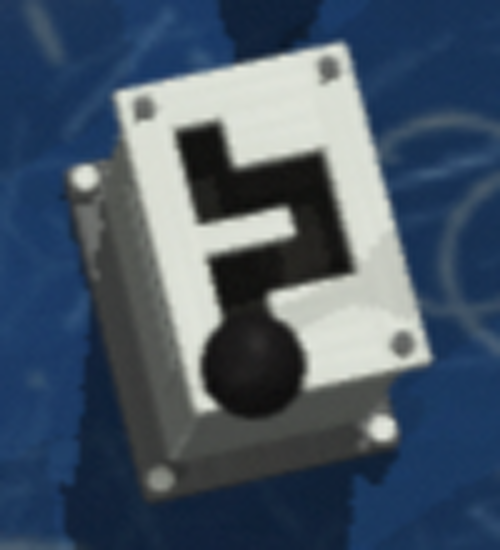

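The plate corners in the crop are far-left (115,93), far-right (345,42), near-right (432,360) and near-left (197,411). The knob is at (254,365), in the near-left notch. Next I'll fit the pose.

```bash
cat > h.py <<'E'
import numpy as np
from scipy.spatial.transform import Rotation as R
from scipy.optimize import least_squares
def project(s,P):
    c=(np.asarray(P)-s["xyz"])@R.from_rotvec(s["attitude"]).as_matrix()
    p=c@np.asarray(s["mtx"]).T
    return p[:,:2]/p[:,2:]
def unit2w(pose,P):
    x,y,a=pose; return R.from_euler('z',a).apply(P)+[x,y,0]
def rod(gx,gy):
    d=np.array([gx,gy,108.]); return d/np.linalg.norm(d)
def knob(gx,gy): return rod(gx,gy)*190+[0,0,20]
CORN=np.array([[58,41,132],[58,-41,132],[-58,-41,132],[-58,41,132.]])
def fit(s,pts,px,x0):
    return least_squares(lambda q:(project(s,unit2w(q,pts))-px).ravel(),x0)
def frame(pose,gx,gy,flip,back=0):
    """TCP pose with the grasp point on the knob (back: mm withdrawn along the rod)"""
    d=rod(gx,gy); tilt,_=R.align_vectors([d],[[0,0,1]])
    ax=np.cross([0,0,1],d); n=np.linalg.norm(ax)
    tilt=R.from_rotvec(ax/n*np.arcsin(n)) if n>1e-9 else R.identity()
    rot=R.from_euler('z',pose[2])*tilt*R.from_matrix(np.diag([-1,1,-1] if flip else [1,-1,-1]))
    p=unit2w(pose,(knob(gx,gy)+d*(back-19))[None])[0]
    return p,rot.as_rotvec()
E
sed -i '/align_vectors/s/ tilt,_=.*//' h.py
python3 - <<'E'
from cell import *
from h import *
s=snapshot("top"); off=np.array([345,185])
c=lambda P:(np.array(P)+.5)/5-.5+off
r=fit(s,CORN,c([[115,93],[345,42],[432,360],[197,411]]),[450,-100,0])
print(r.x,r.fun.round(2)); np.save("pose.npy",r.x)
k=unit2w(r.x,np.array([knob(-36,16)])); print("knob",k,project(s,k),"seen",c([254,365]))
sc=snapshot("scene"); print("scene corners",project(sc,unit2w(r.x,CORN)).round(1),project(sc,k).round(1))
for fl in (0,1):
    for b in (80,0): p,o=frame(r.x,-36,16,fl,b); print(fl,p,inverse_kinematics(p,o))
E
```

```text
[ 5.37209255e+02 -1.37211155e+02  1.32884854e-01] [ 0.11 -0.27 -0.12 -0.05 -0.08  0.    0.09  0.31]
knob [[ 474.73165091 -118.88370906  198.49552866]] [[397.55802493 258.04472398]] seen [395.4 257.6]
scene corners [[313.4 207.2]
 [337.8 188.8]
 [382.9 209.7]
 [359.2 230.1]] [[366.  199.4]]
0 [ 454.67305182 -112.99963426  255.80198787] [-0.39933304  0.10026556  1.94190602  0.05705984  0.7525506   1.00375451]
0 [ 480.97941128 -120.71645367  180.6459758 ] [-0.3910433   0.26584727  2.00028253  0.07175196  0.5286081   0.99123959]
1 [ 454.67305182 -112.99963426  255.80198787] [-0.39933304  0.10026556  1.94190602  0.05705984  0.7525506  -2.13783814]
1 [ 480.97941128 -120.71645367  180.6459758 ] [-0.3910433   0.26584727  2.00028253  0.07175196  0.5286081  -2.15035306]
```

Residuals are sub-pixel, and the 2 px knob offset is within the slot play. I'll check IK along the path, then approach and grip.

```bash
python3 - <<'E'
from cell import *
from h import *
import cv2
q=np.load("pose.npy")
for g in [(-36,16),(-14,16),(-14,-16),(14,-16),(14,16),(36,16)]:
    print(g, np.round(inverse_kinematics(*frame(q,*g,0)),2))
goto(*frame(q,-36,17.5,0,110))
s=snapshot("wrist"); cv2.imwrite("pics/w1.png",s["img"])
movel(*frame(q,-36,17.5,0,0),velocity=100,guard=8)
o=get_obs(); print(o["ee_pos"],frame(q,-36,17.5,0,0)[0],o["contact_force"])
grip(0.0,30)
o=get_obs(); print(o["t"],o["opening"],o["grip_force"],o["contact_force"])
s=snapshot("top"); cv2.imwrite("pics/t1.png",s["img"])
s=snapshot("wrist"); cv2.imwrite("pics/w2.png",s["img"])
E
```

```text
(-36, 16) [-0.39  0.27  2.    0.07  0.53  0.99]
(-14, 16) [-0.28  0.34  1.78 -0.11  0.84  1.22]
(-14, -16) [-0.54  0.42  1.64  0.22  1.08  0.8 ]
(14, -16) [-0.41  0.57  1.36  0.06  1.4   1.01]
(14, 16) [-0.19  0.5   1.49 -0.19  1.24  1.31]
(36, 16) [-0.15  0.65  1.26 -0.22  1.51  1.33]
[ 480.88861569 -118.57484237  180.80307997] [ 480.79094655 -118.54039163  180.34143913] [ 0.83467779 -0.54392581 -0.42783932]
3.9583 0.3748644205326229 29.061477184295654 [-2.41045652  1.3490491   6.90757922]
```

View pics/w2.png

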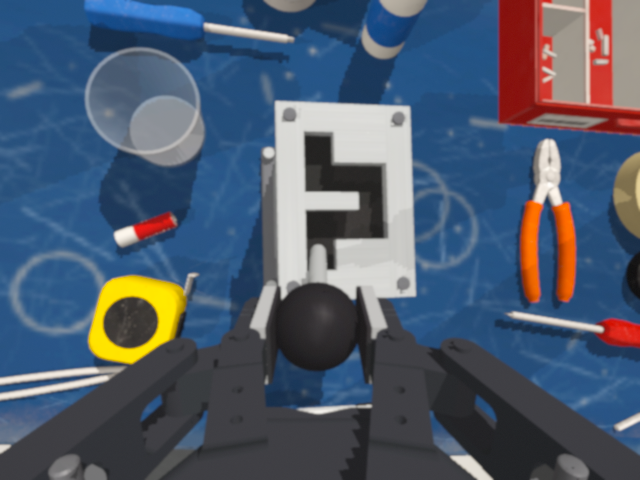

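The ball, at (317,326), sits squarely between the pads. Now I'll shift it through the gate with a force guard.

```bash
python3 - <<'E'
from cell import *
from h import *
import cv2
q=np.load("pose.npy")
for g in [(-25,16),(-14,16),(-14,0),(-14,-16),(0,-16),(14,-16),(14,0),(14,16),(26,16),(34,16)]:
    st=movel(*frame(q,*g,0),velocity=60,guard=30); o=get_obs()
    print(g,st,round(o["t"],2),np.round(o["contact_force"],1),round(o["opening"],3),np.round(o["ee_pos"]-frame(q,*g,0)[0],1))
    if st: break
s=snapshot("wrist"); cv2.imwrite("pics/w3.png",s["img"])
E
```

```text
(-25, 16) False 4.47 [-2.1  0.7 10.5] 0.38 [0.5 0.1 0.3]
(-14, 16) False 4.9 [-1.   1.2 11.1] 0.373 [0.2 0.2 0.1]
(-14, 0) False 5.47 [-1.2 -0.7  9.8] 0.373 [-0.5 -0.5  0. ]
(-14, -16) False 6.03 [-1.7 -2.1  9.5] 0.374 [-0.3 -0.6 -0. ]
(0, -16) False 6.55 [ 1.5 -2.3  9. ] 0.375 [ 0.4  0.  -0. ]
(14, -16) False 7.07 [ 2.4 -1.8  8.8] 0.377 [ 0.5  0.  -0.1]
(14, 0) False 7.63 [ 2.3 -0.2  8.9] 0.38 [-0.1  0.5 -0. ]
(14, 16) False 8.2 [1.4 2.3 9.2] 0.377 [-0.1  0.5 -0.1]
(26, 16) False 8.65 [ 2.8  2.3 10.4] 0.376 [ 0.6  0.1 -0.3]
(34, 16) False 8.99 [ 0.9  2.2 12.9] 0.379 [ 0.3  0.1 -0.3]
```

Everything tracked with low forces. Now I'll press gently into the end stop and look.

```bash
python3 - <<'E'
from cell import *
from h import *
import cv2
q=np.load("pose.npy"); u=np.array([np.cos(q[2]),np.sin(q[2]),0])
for gx in (35,36,37,38,39,40,41):
    st=movel(*frame(q,gx,16,0),velocity=15,guard=12); o=get_obs()
    print(gx,st,np.round(o["contact_force"],1),round(o["contact_force"]@u,1),np.round(o["ee_pos"],1))
    if st or o["contact_force"]@u<-10: break
hold(0.2);print(get_obs()["t"])
s=snapshot("wrist"); cv2.imwrite("pics/w4.png",s["img"])
E
```

```text
35 False [-2.1  2.3 14.3] -1.8 [ 585.1 -106.7  181.1]
36 False [-7.2  3.2 18.8] -6.8 [ 585.7 -106.6  180.9]
37 False [-11.    1.2  21.1] -10.8 [ 586.6 -106.7  180.6]
9.9917
```

View pics/w4.png

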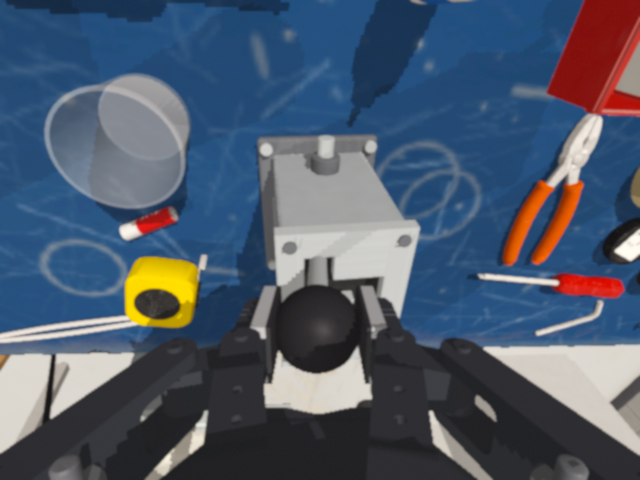

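The lever is against the far end stop, with the rod at the far edge of the slot around (318,270). I'll release it, withdraw along the rod, and check.

```bash
python3 - <<'E'
from cell import *
from h import *
import cv2
q=np.load("pose.npy")
grip(1.0)
o=get_obs(); print(o["opening"],o["contact_force"].round(1))
p,r=frame(q,37,16,0,0)
movel(*frame(q,37,16,0,130),velocity=100)
goto([330,-480,350],get_obs()["tcp_rot"])
hold(0.3); s=snapshot("top"); cv2.imwrite("pics/t2f.png",s["img"])
for g in ((36,16),(34,16)): print(project(s,unit2w(q,np.array([knob(*g)]))))
print(get_obs()["t"])
cv2.imwrite("pics/t2.png",cv2.resize(s["img"][165:315,145:445],None,fx=2.6,fy=2.6,interpolation=cv2.INTER_CUBIC))
E
```

```text
0.9980466968912756 [ 0.8 -0.  -0.1]
[[379.3267941  188.21746825]]
[[379.74758784 189.76994407]]
14.2167
```

View pics/t2.png

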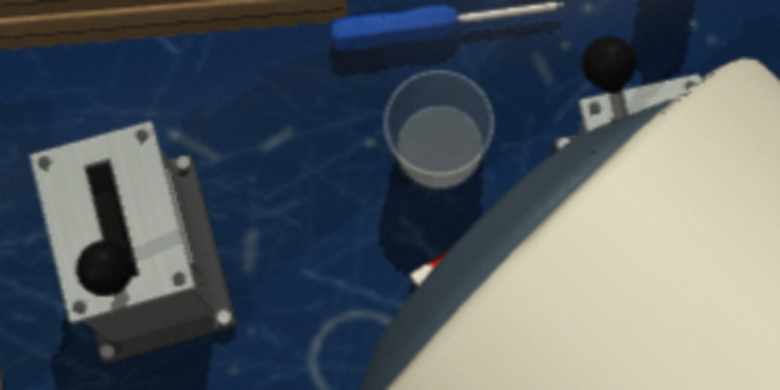

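The knob reads about (379.2,188.9), against a predicted home of (379.3,188.2). The straight knob is unchanged. I'll check both more finely, comparing the "before" and "after" images.

```bash
python3 - <<'E'
import cv2,numpy as np
def cen(f,x,y,r=16):
    a=cv2.imread(f)[y-r:y+r+1,x-r:x+r+1]; g=cv2.resize(a,None,fx=8,fy=8,interpolation=cv2.INTER_CUBIC).max(2)
    m=cv2.morphologyEx((g<62).astype(np.uint8),cv2.MORPH_OPEN,cv2.getStructuringElement(2,(90,90)))
    c=max(cv2.findContours(m,0,1)[0],key=cv2.contourArea); (u,v),R=cv2.minEnclosingCircle(c)
    return (u+.5)/8-.5+x-r,(v+.5)/8-.5+y-r,R/8
print(cen("pics/top0.png",186,268),cen("pics/t2f.png",186,268)); print(cen("pics/top0.png",396,258),cen("pics/t2f.png",379,189))
E
```

```text
(185.40612602233887, 266.0452079772949, 11.998419761657715) (185.56832313537598, 265.7986011505127, 12.514986038208008)
(395.25, 257.375, 11.376042366027832) (382.5411033630371, 183.8125, 17.113737106323242)
```

The straight knob hasn't moved; the zigzag reading is spoiled by shadow. I'll verify by touch instead, with closed fingers nudging the knob gently toward its stop from behind.

```bash
python3 - <<'E'
from cell import *
from h import *
import cv2
q=np.load("pose.npy")
p,r=frame(q,36,17,0,12); Rm=R.from_rotvec(r).as_matrix(); X,Z=Rm[:,0],Rm[:,2]
goto(p-45*X-90*Z,r); grip(0.0,30)
movel(p-45*X,velocity=120)
st=movel(p-10*X,velocity=25,guard=8); o=get_obs()
print(st,"gap along push",(o["ee_pos"]-p)@X,o["contact_force"].round(1))
movel(p-45*X,velocity=80); movel(p-45*X-110*Z,velocity=120)
s=snapshot("wrist"); cv2.imwrite("pics/w5.png",s["img"])
print(project(s,unit2w(q,np.array([knob(36,16),knob(34,16)]))), get_obs()["t"])
E
```

```text
True gap along push -28.946172847085986 [-4.  -0.7  4.3]
[[319.6008127  172.9917748 ]
 [319.49077702 177.66239177]] 19.8167
```

View pics/w5.png

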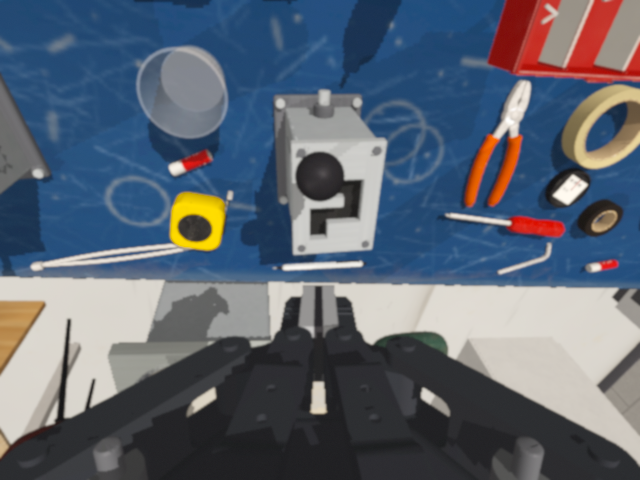

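The nudge met the stop where expected. The knob is at (320,176), in the far notch, and the gripper is clear of it.

```bash
python3 -c "
from cell import *
print(job_done())"
```

```text
the job is handed in; nothing more can be done
None
```

I shifted the zigzag lever step by step through its gate to the far notch, pressed it against the end stop and let go, left the straight-slot lever where it was, and handed the job in at about 20 s (no verdict was returned).

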